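# Weigh a cast ingot on the sprung hook

## Task

Hang the brass ingot by its eye in the bend of the scale's sprung hook. Let the spring take the weight gently, so that the hook neither drops, springs back nor is pushed far down when you let go. Wait until hook and ingot hang still, then press the hold key on the readout and release it, leaving the ingot hanging and the other things where they are.

Things in the scene. Friction and masses are not known exactly. Their poses are not given: they have to be found in the camera images.
- tab (a point): Centre of the steel grip tab on top of the ingot's hanger, 118 mm above the underside; the tab is 10 mm thick (x), 22 mm wide (y), from 96 to 138 mm up. Ingot, stem, eye and tab are one rigid loose piece standing on the bench: below is a brass block 40 x 60 mm (x, y), 32 mm high. Mass unknown beforehand, 0.2 to 0.75 kg (cored or solid). Axes: x through the eye's hole, y across the tab, z up.
- eye (a point): Top of the hole in the ingot's eye, on its inner edge, where the hook bears: 28 mm straight below the tab's centre. The eye is a round ring of 8 mm bar standing in the y-z plane, hole open along x, inner radius 20 mm, centre 70 mm above the ingot's underside. Same axes as the tab.
- hook_bend (a point): Top of the bar in the hook's bend (its lowest place), where the eye rests; 220 mm above the bench unloaded, sinks with the hook. 8 mm round steel bar: from the column it runs level towards its own -x (the robot), 8 mm above the bend, dips over the last 20 mm to the bend, and ends 20 mm past it (-x) in an upturned tip, top 15 mm above this point. z is up.
- scale: The fixed scale: a column 22 x 30 mm, 320 mm high, on a foot 140 x 140 mm, 14 mm high; the hook's slide runs down its face. Origin under the foot's centre, 108 mm from the hook's bend, on the bend's +x side. Same axes as the hook.
- hook (a joint): How far the hook has sunk, in m: 0 unloaded, 0.12 at its bottom stop. The spring gives about 1.0 N per 10 mm without preload, so the ingot's weight sinks it 20 to 74 mm; past 95 mm it is overloaded. Lightly damped: let go out of balance, it bounces for a few seconds.
- key_top (a point): Centre of the top of the round hold key (26 mm across) on the grey readout, a fixed flat box 90 x 130 mm and 40 mm high with a black window. The key is pressed straight down.
- key (a joint): Hold key: 0 released, 0.006 m fully down; springs back by itself; about 4 N takes it fully down.
- bowl: Steel bowl, 124 mm across, 40 mm high, origin under its centre; leave it alone.
- brick: Beige soldering brick 75 x 120 mm, 28 mm high, origin under its centre; leave it alone.
- bar: Dark block 30 x 100 mm, 22 mm high, origin under its centre; leave it alone.

How it is judged:
By the outcome, as a careful person would: the job done as asked, in the order asked, and still so for the second after the job is handed in, with the robot touching nothing.
It also fails if it takes over 72 s, if anything falls off the work surface, if the arm or the gripper's body presses on something with over 40 N, if the wrist force passes 120 N, or if a joint passes its speed limit or range.

## Robot

A 7-joint arm with a two-finger parallel gripper is mounted at the origin on the work surface. World frame = base frame: x ahead of the robot, y to its left, z up, the work surface at z = 0. Lengths are in m, angles in rad, forces in N, time in s.
With the tool pointing down it reaches from about 0.4 to 0.85 m from the base axis. Payload 10.4 kg.
Tool frame: the origin (TCP) lies at the very end of the fingers, on their centre line; the grasp point (between the pads) lies 19 mm behind it; x points along the fingers, y is the direction in which the jaws open and shut, and the axes are right-handed (so a half turn about x gives the same grasp; the last joint's range is limited). The gripper opens to 85 mm and grips with 20 to 120 N. Pads are 22 mm wide; open, the fingers measure 114 mm over their backs; the gripper's body (76 mm by 85 mm) begins 54 mm behind the grasp point. The pads swing forward as they close: fully open they stand 13 mm farther back than shut.
Start: joints at [1.242, 0.332, -0.065, 1.46, 0.022, 1.35, -0.088], TCP at [0.188, -0.596, 0.231] pointing down, gripper open.
Joint ranges: [-2.6, 2.6], [-0.5, 2.12], [-1.47, 1.34], [0.16, 2.42], [-1.27, 4.41], [0.06, 2.06], [-2.6, 2.6]. Speed limits (rad/s): [2.22, 2.22, 2.79, 2.79, 3.14, 3.14, 3.14].

## Interface

Orientations are given as a unit quaternion [x, y, z, w].
In Python, from workcell import monitor, camera, ticket, regions_of gives the robot as it stands.
- The arm moves only by the tool step_arm, never from a script. Its argument "increments" is a list of rows, each a list of 5 numbers: the finger opening in m, from 0 to 0.0854, then the shift along the world's x, y, z in m, then the turn about the world's z in rad. A call has 1 to 12 rows; each row shifts and turns the commanded pose from where the row before left it; what a row does not reach is not made up. A row lasts 1/12 s, in which the tool goes at most 41.7 mm and 7.16 degrees, less where a joint would pass 70% of its speed; a pose out of reach is approached as far as the arm can. A call with a gripper value outside its range is refused whole. The fingers move at their own pace and stop on an object; "force" is the grip in N (left out, the last holds). Time passes only in rows, so rows that do not move let the fingers close. It gives the time, the measured TCP pose, the force and the opening at its end, in the units of the state.
- monitor.get_obs(): the state, without advancing time (a new reading comes with each control period).
- camera(name): name is "scene" or "top" or "wrist"; returns a dict with "color" (480x640x3 uint8, red, green, blue), "range_z" (480x640 float32, m along the optical axis (not along the pixel's ray), 0 where there is no reading), "fx", "fy", "cx", "cy" (pixels), "k1" (the pictures are not rectified: a ray, as slopes to the right and down, at radius r is drawn at 1 + k1 r^2 times it, then the intrinsics apply), "cam_to_world" (4x4, takes a point from camera to world coordinates). Camera axes: x right, y up, looking along -z (the intrinsics and any distortion apply to the point x, -y, -z); pixel columns grow to the right and rows downward; lengths in m; the calibration is good to about 2 mm. A picture is of the moment at which its call begins.
- ticket.hand_in(): hands the job in, once; it reports no verdict.
Trained networks look in a picture, given as the dict that the camera call returned (one of the last four; its "shot" number tells which), for a name from the list of things; names that differ only in an ending like _2 or _b are one class to them, and where a whole thing is asked for, a point or a joint stands for the part that bears it (a point fixed in the world has none). Each returns a list of dicts, best first, with "p" (0 to 1); they miss things now and then, are a little off and sometimes report something else, mostly with a low value. They report only what shows in the picture. A call takes as long as a camera call.
- regions_of(picture, query): "region" (480x640 bool, what is visible of it) and "centre" ([row, column] in pixels, amid what is visible of it).
The state is a dict: "clock": time; "joint_pos": joint angles; "joint_velocities": joint speeds; "tau": joint torques, N m; "position": TCP position; "ee_rot": TCP orientation; "ft_force": force on the tool from outside, world axes, zero at the start; "torque": the same for the moment, N m; "grip_width": opening from 0.0 (shut) to 1.0 (fully open).
Only numpy, scipy, OpenCV 4.12 (cv2) and the standard library are available. Lean on these libraries where they do the work, as an engineer would, in place of code of your own. Each camera call takes 0.05 s, during which the arm holds its last target. There are 200 camera calls.

## Working session

There is one attempt and no reset: what is moved stays moved. The work goes in short steps, Python scripts to look and compute and a tool call to move; the robot and the scene stay as the last step left them, time stands still between calls to the robot, and variables do not carry over. Pictures are saved under pics/ and viewed, about 8 in all and at most 12, crops included, and the job is handed in when it is done.

Besides the shell and the picture viewer there is one more tool, called after "Request:" by a JSON object that holds its "op" and its "data". step_arm: Moves the arm, as the interface text tells. Its arguments: {"type":"object","properties":{"increments":{"type":"array"},"force":{"type":"number"}},"required":["increments"]}

```bash
mkdir -p pics; cat > h.py <<'E'
import numpy as np, cv2
from workcell import monitor, camera, ticket, regions_of
def cloud(p):
    h,w=p["range_z"].shape
    v,u=np.mgrid[:h,:w]
    K=np.array([[p["fx"],0,p["cx"]],[0,p["fy"],p["cy"]],[0,0,1.]])
    n=cv2.undistortPoints(np.stack([u,v],-1).reshape(-1,1,2).astype(float),K,np.array([p["k1"],0,0,0,0.])).reshape(h,w,2)
    z=p["range_z"].astype(float)
    P=np.stack([n[...,0]*z,-n[...,1]*z,-z,np.ones_like(z)],-1)@np.array(p["cam_to_world"]).T
    P=P[...,:3]; P[z<=0]=np.nan
    return P
def save(p,name,crop=None,s=1):
    im=cv2.cvtColor(p["color"],cv2.COLOR_RGB2BGR)
    if crop: r0,r1,c0,c1=crop; im=im[r0:r1,c0:c1]
    if s!=1: im=cv2.resize(im,None,fx=s,fy=s,interpolation=cv2.INTER_CUBIC)
    cv2.imwrite("pics/"+name+".png",im)
E
python3 - <<'E'
from h import *
np.set_printoptions(precision=4,suppress=True)
o=monitor.get_obs(); print(o)
ims=[]
for n in ["scene","top"]:
    p=camera(n); save(p,n+"1"); C=cloud(p)
    print(n,np.array(p["cam_to_world"]))
    for q in ["tab","eye","hook_bend","scale","hook","key_top","key","bowl","brick","bar"]:
        for r in regions_of(p,q)[:2]:
            m=r["region"]; X=C[m]; X=X[~np.isnan(X[:,0])]
            print(q,round(r["p"],2),np.round(r["centre"]),m.sum(), np.median(X,0) if len(X) else None, *( (np.percentile(X,3,0),np.percentile(X,97,0)) if len(X) else ()))
E
```

```text
{'clock': 0.0, 'joint_pos': array([ 1.2424,  0.3329, -0.0647,  1.4609,  0.0216,  1.3499, -0.0885]), 'joint_velocities': array([-0.001 ,  0.0001,  0.0012,  0.0012,  0.0009, -0.    , -0.0001]), 'tau': array([  0.0006, -62.5438,   0.0496, -39.1602,   0.0163,   0.0098,
        -0.    ]), 'position': array([ 0.188 , -0.5957,  0.2305]), 'ee_rot': array([-0.6987, -0.1082,  0.699 , -0.1072]), 'ft_force': array([ 0.5374, -0.8096,  0.5444]), 'torque': array([-0.0179, -0.0025, -0.0038]), 'grip_width': 1.001767987522947}
scene [[ 0.1194 -0.8212  0.558   1.1474]
 [ 0.9928  0.0941 -0.074  -0.0931]
 [ 0.0083  0.5629  0.8265  1.05  ]
 [ 0.      0.      0.      1.    ]]
tab 0.75 [273. 173.] 1053 [ 0.5229 -0.3065  0.033 ] [ 0.4848 -0.3366  0.0024] [ 0.5399 -0.2789  0.1371]
eye 0.96 [272. 171.] 988 [ 0.5232 -0.3065  0.033 ] [ 0.5023 -0.3341  0.0054] [ 0.5399 -0.2786  0.1365]
hook_bend 0.83 [275. 343.] 270 [0.6784 0.018  0.2279] [0.5668 0.0092 0.2131] [0.6883 0.0253 0.2493]
scale 0.82 [331. 355.] 6434 [0.7076 0.0293 0.0156] [ 0.6309 -0.0284  0.01  ] [0.7595 0.0975 0.3204]
hook 0.87 [274. 345.] 309 [0.67
[... 1185 characters left out ...]
.0528 0.2512]
scale 0.86 [185. 306.] 3368 [0.6817 0.0291 0.0163] [ 0.618  -0.0304  0.009 ] [0.7533 0.0999 0.3223]
hook 0.86 [170. 305.] 345 [0.6702 0.026  0.2314] [0.5739 0.0118 0.2185] [0.6832 0.0528 0.252 ]
key 0.71 [186. 305.] 3441 [0.6818 0.0292 0.0162] [ 0.6172 -0.0305  0.0084] [0.7548 0.1001 0.3223]
key 0.4 [274. 232.] 88 [0.4586 0.2055 0.0622] [0.4489 0.194  0.056 ] [0.4686 0.2179 0.0671]
bowl 0.78 [190. 203.] 1813 [0.6791 0.2961 0.0187] [0.6227 0.2394 0.0024] [0.7287 0.344  0.0424]
brick 0.73 [309. 323.] 1463 [ 0.38   -0.0199  0.0283] [ 0.3407 -0.0764  0.0226] [0.4183 0.0352 0.0343]
bar 0.94 [200. 432.] 466 [ 0.6711 -0.2895  0.0219] [ 0.6577 -0.3324  0.0111] [ 0.688  -0.2432  0.0281]
```

View pics/scene1.png

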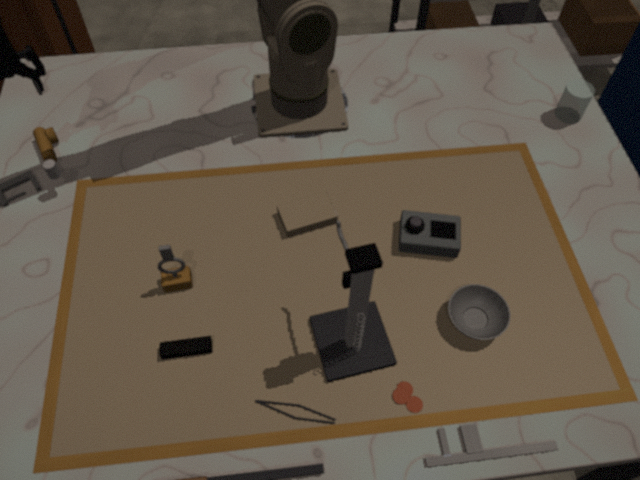

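View pics/top1.png

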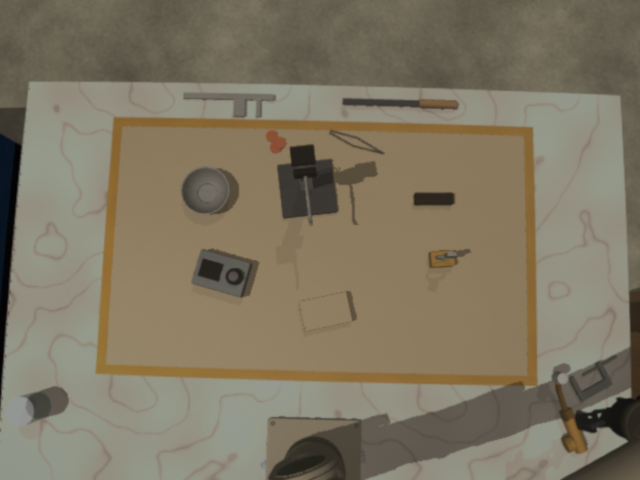

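```bash
python3 - <<'E'
from h import *
np.set_printoptions(precision=4,suppress=True)
def fit(X,n):
    X=X.astype(np.float32); (c,s,a)=cv2.minAreaRect(X[:,:2]); print(n,len(X),"c",np.array(c),"size",np.array(s),"ang",a,"med",np.median(X,0))
for n in ["scene","top"]:
    C=cloud(camera(n)); C=C.reshape(-1,3); C=C[~np.isnan(C[:,0])]
    x,y,z=C.T; print(n)
    reg=(abs(x-.52)<.08)&(abs(y+.3)<.07)
    fit(C[reg&(z>.1)&(z<.145)],"tab"); fit(C[reg&(z>.130)&(z<.145)],"tabtop"); fit(C[reg&(z>.026)&(z<.036)],"block"); 
    hk=(abs(x-.62)<.08)&(abs(y-.02)<.05)&(z>.2)&(z<.27)
    H=C[hk]; fit(H,"hook")
    for a in np.arange(.55,.70,.01):
        m=(H[:,0]>=a)&(H[:,0]<a+.01)
        if m.sum(): print(round(a,2),m.sum(),np.median(H[m],0),H[m][:,2].max(), H[m][:,1].min(),H[m][:,1].max())
    fit(C[(abs(x-.7)<.08)&(abs(y-.03)<.06)&(z>.31)&(z<.335)],"coltop")
    fit(C[(abs(x-.69)<.1)&(abs(y-.03)<.11)&(z>.008)&(z<.020)],"foot")
    fit(C[(abs(x-.46)<.1)&(abs(y-.2)<.12)&(z>.032)&(z<.046)],"box")
    fit(C[(abs(x-.46)<.03)&(abs(y-.205)<.03)&(z>.048)],"key")
E
```

```text
sceneTraceback (most recent call last):
  File "<stdin>", line 9, in <module>
  File "<stdin>", line 4, in fit
cv2.error: OpenCV(4.12.0) /io/opencv/modules/imgproc/src/convhull.cpp:143: error: (-215:Assertion failed) total >= 0 && (depth == CV_32F || depth == CV_32S) in function 'convexHull'
```

The scene view shows the ingot at about px (172, 270), the scale and hook at (350, 280), and the readout with its key at (416, 225). The top view agrees: ingot at (443, 258), hook tip at (309, 220), key at (234, 275). I'll fix the fitting code next.

```bash
cat > fit.py <<'E'
from h import *
np.set_printoptions(precision=4,suppress=True)
def fit(X,n):
    if len(X)<4: print(n,len(X),X); return
    X=np.ascontiguousarray(X,dtype=np.float32); (c,s,a)=cv2.minAreaRect(np.ascontiguousarray(X[:,:2]*1000)); print(n,len(X),"c",np.array(c),"size",np.array(s),"ang",round(a,1),"med",np.median(X,0))
for n in ["scene","top"]:
    C=cloud(camera(n)); C=C.reshape(-1,3); C=C[~np.isnan(C[:,0])]
    x,y,z=C.T; print(n)
    reg=(abs(x-.52)<.08)&(abs(y+.3)<.07)
    fit(C[reg&(z>.1)&(z<.15)],"tab"); fit(C[reg&(z>.130)&(z<.15)],"tabtop"); fit(C[reg&(z>.026)&(z<.038)],"block"); 
    hk=(abs(x-.62)<.08)&(abs(y-.02)<.05)&(z>.2)&(z<.27)
    H=C[hk]; fit(H,"hook")
    for a in np.arange(.55,.70,.01):
        m=(H[:,0]>=a)&(H[:,0]<a+.01)
        if m.sum(): print(round(a,2),m.sum(),np.median(H[m],0),H[m][:,2].max(), H[m][:,1].min(),H[m][:,1].max())
    fit(C[(abs(x-.7)<.08)&(abs(y-.03)<.06)&(z>.31)&(z<.335)],"coltop")
    fit(C[(abs(x-.69)<.1)&(abs(y-.03)<.11)&(z>.008)&(z<.020)],"foot")
    fit(C[(abs(x-.46)<.1)&(abs(y-.2)<.12)&(z>.032)&(z<.046)],"box")
    fit(C[(abs(x-.46)<.03)&(abs(y-.205)<.03)&(z>.048)],"key")
E
python3 fit.py
```

```text
scene
tab 188 c [ 519.2935 -307.6508] size [12.5101 22.2964] ang 2.6 med [ 0.5226 -0.3071  0.1249]
tabtop 76 c [ 519.3785 -307.2601] size [11.0697 21.5213] ang 8.0 med [ 0.5208 -0.3074  0.1371]
block 419 c [ 518.0218 -307.8674] size [43.3591 60.5968] ang 3.7 med [ 0.5251 -0.3058  0.0317]
hook 333 c [631.4155  19.3761] size [ 15.5963 136.6539] ang 86.6 med [0.6805 0.0193 0.2282]
0.56 21 [0.5677 0.0173 0.2318] 0.23797747956475745 0.015300619014740849 0.02125909218677699
0.57 34 [0.5748 0.0185 0.2225] 0.2353625811422535 0.014988546112083986 0.02366097539282
0.58 20 [0.5845 0.02   0.2191] 0.22307889650343316 0.01706556029755306 0.024647142878254605
0.59 14 [0.5942 0.0212 0.2215] 0.22528211123963138 0.017725902853266085 0.02567458304348856
0.6 20 [0.6052 0.0224 0.2266] 0.2311521003894209 0.019658317290708452 0.028204524330431677
0.61 24 [0.6142 0.024  0.2274] 0.2306635228507915 0.02139533961881064 0.0280871164916269
0.62 1 [0.6215 0.0221 0.2259] 0.22594257803633278 0.022069213148307454 0.022069213148307454
0.67 26 [0.6777 0.0145 0.2475] 0.24970409459759557 0.008771807700762982 0.021562469
[... 1789 characters left out ...]
0.23160947022015366 0.026718146331683505 0.033797842556322386
0.66 47 [0.6688 0.0451 0.2288] 0.2508311080443266 0.027159707005234464 0.05564972597126561
0.67 152 [0.6743 0.0295 0.2466] 0.2530984674727996 0.007718098709225674 0.05724394110593993
0.68 79 [0.6856 0.0298 0.2482] 0.25893865373532643 0.01006848300557954 0.05526117426111135
coltop 493 c [694.3325  35.1954] size [42.1463 49.9665] ang 7.9 med [0.6928 0.0351 0.3204]
foot 2263 c [691.004   27.5094] size [208.5898 198.0087] ang 89.7 med [0.6805 0.0258 0.0145]
box 1597 c [467.9104 240.946 ] size [131.4011  90.3188] ang 75.8 med [0.4706 0.2478 0.0406]
key 218 c [459.0344 206.211 ] size [40.5873 39.588 ] ang 57.7 med [0.4585 0.2056 0.0553]
```

Request:
{"op": "step_arm", "data": {"increments": [[0.085, 0.0138, 0.012, 0, -0.01], [0.085, 0.0138, 0.012, 0, -0.01], [0.085, 0.0138, 0.012, 0, -0.01], [0.085, 0.0138, 0.012, 0, -0.01], [0.085, 0.0138, 0.012, 0, -0.01], [0.085, 0.0138, 0.012, 0, -0.01], [0.085, 0.0138, 0.012, 0, -0.01], [0.085, 0.0138, 0.012, 0, -0.01], [0.085, 0.0138, 0.012, 0, -0.01], [0.085, 0.0138, 0.012, 0, -0.01], [0.085, 0.0138, 0.012, 0, -0.01], [0.085, 0.0138, 0.012, 0, -0.01]]}}

```text
clock: 2.25
position: [0.3544, -0.4514, 0.2314]
ee_rot: [0.704, 0.065, -0.704, 0.066]
ft_force: [1.5, 1.0, 0.0]
grip_width: 0.995
```

Request:
{"op": "step_arm", "data": {"increments": [[0.085, 0.0138, 0.012, 0, -0.01], [0.085, 0.0138, 0.012, 0, -0.01], [0.085, 0.0138, 0.012, 0, -0.01], [0.085, 0.0138, 0.012, 0, -0.01], [0.085, 0.0138, 0.012, 0, -0.01], [0.085, 0.0138, 0.012, 0, -0.01], [0.085, 0.0138, 0.012, 0, -0.01], [0.085, 0.0138, 0.012, 0, -0.01], [0.085, 0.0138, 0.012, 0, -0.01], [0.085, 0.0138, 0.012, 0, -0.01], [0.085, 0, 0, 0, 0], [0.085, 0, 0, 0, 0]]}}

```text
clock: 3.25
position: [0.4924, -0.3312, 0.2313]
ee_rot: [0.706, 0.031, -0.706, 0.031]
ft_force: [0.2, -0.9, 0.9]
grip_width: 0.992
```

```bash
cat > st.py <<'E'
from h import *
from scipy.spatial.transform import Rotation as R
np.set_printoptions(precision=4,suppress=True)
o=monitor.get_obs(); M=R.from_quat(o["ee_rot"]).as_matrix(); y=M[:,1]
print(o["clock"],o["position"],"toolx",M[:,0],"jaw deg",np.degrees(np.arctan2(y[1],y[0]))%180,"F",o["ft_force"],"T",o["torque"],"w",o["grip_width"]*.0854, "q",o["joint_pos"])
E
python3 st.py; python3 - <<'E'
from h import *
np.set_printoptions(precision=4,suppress=True)
p=camera("wrist"); save(p,"w1"); C=cloud(p).reshape(-1,3); C=C[~np.isnan(C[:,0])]
for lo,hi in [(.1,.15),(.132,.142),(.028,.036)]:
    X=C[(C[:,2]>lo)&(C[:,2]<hi)&(abs(C[:,0]-.52)<.06)&(abs(C[:,1]+.307)<.06)]
    if len(X)>4: print(lo,len(X),cv2.minAreaRect(np.ascontiguousarray(X[:,:2]*1000,dtype=np.float32)),np.median(X,0))
E
```

```text
3.25 [ 0.4924 -0.3312  0.2313] toolx [ 0.      0.0002 -1.    ] jaw deg 95.04074019592171 F [ 0.2139 -0.879   0.8918] T [-0.0132  0.026   0.0727] w 0.08472291593056777 q [ 0.7465  0.2779 -0.2812  1.5375  0.0782  1.3373 -1.0254]
0.1 747 ((517.07568359375, -309.70538330078125), (10.389832496643066, 22.18446922302246), 4.678290843963623) [ 0.5201 -0.31    0.1373]
0.132 506 ((517.01416015625, -309.7120361328125), (10.385998725891113, 22.173887252807617), 4.269191741943359) [ 0.5178 -0.3099  0.138 ]
0.028 1424 ((517.311279296875, -309.7077941894531), (39.69651794433594, 60.061912536621094), 4.970435619354248) [ 0.5266 -0.3125  0.032 ]
```

Request:
{"op": "step_arm", "data": {"increments": [[0.085, 0.0064, 0.0056, 0, -0.003], [0.085, 0.0064, 0.0056, 0, -0.003], [0.085, 0.0064, 0.0056, 0, -0.003], [0.085, 0.0062, 0.0056, 0, -0.003], [0.085, 0, 0, -0.015, 0], [0.085, 0, 0, -0.02, 0], [0.085, 0, 0, -0.02, 0], [0.085, 0, 0, -0.02, 0], [0.085, 0, 0, -0.02, 0], [0.085, 0, 0, -0.015, 0], [0.085, 0, 0, -0.01, 0], [0.085, 0, 0, -0.01, 0]]}}

```text
clock: 4.3
position: [0.5175, -0.3091, 0.1006]
ee_rot: [-0.707, -0.026, 0.707, -0.026]
ft_force: [0.5, 0.0, 0.9]
grip_width: 0.997
```

Request:
{"op": "step_arm", "data": {"increments": [[0.06, 0, 0, 0, 0], [0.045, 0, 0, 0, 0], [0.035, 0, 0, 0, 0], [0.03, 0, 0, 0, 0], [0.028, 0, 0, 0, 0], [0.028, 0, 0, 0, 0]], "force": 40}}

```text
clock: 4.8
position: [0.5175, -0.3098, 0.102]
ee_rot: [0.707, 0.026, -0.706, 0.026]
ft_force: [0.0, -0.1, -0.9]
grip_width: 0.327
```

```bash
python3 st.py; python3 - <<'E'
from h import *
p=camera("wrist"); save(p,"w2")
E
```

```text
4.8 [ 0.5175 -0.3098  0.102 ] toolx [ 0.0009 -0.0007 -1.    ] jaw deg 94.22715505547919 F [ 0.0204 -0.0773 -0.8616] T [-0.0315 -0.0166  0.0438] w 0.02791660095286716 q [ 0.6958  0.4021 -0.2878  1.66    0.1255  1.0965 -1.1247]
```

View pics/w2.png

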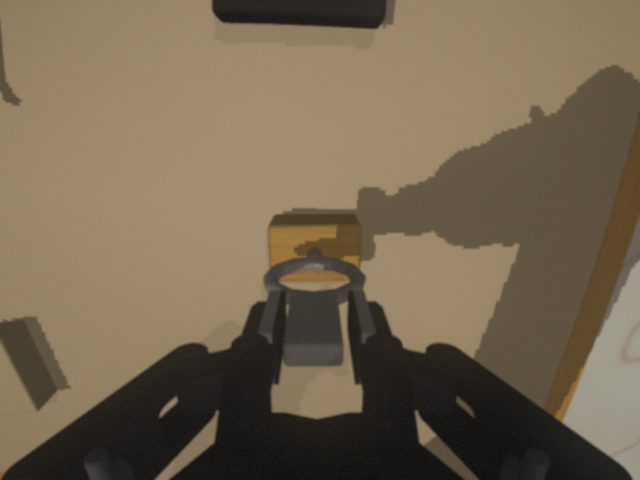

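The wrist view shows the pads on either side of the tab (columns 285–342), centred and above the ring. I'll close and lift.

Request:
{"op": "step_arm", "data": {"increments": [[0.022, 0, 0, 0, 0], [0.02, 0, 0, 0, 0], [0.015, 0, 0, 0, 0], [0.01, 0, 0, 0, 0], [0.01, 0, 0, 0, 0], [0.01, 0, 0, 0, 0]], "force": 50}}

```text
clock: 5.35
position: [0.5175, -0.3094, 0.1016]
ee_rot: [0.707, 0.026, -0.706, 0.026]
ft_force: [-1.3, 2.2, 4.7]
grip_width: 0.249
```

Request:
{"op": "step_arm", "data": {"increments": [[0.01, 0, 0, 0.005, 0], [0.01, 0, 0, 0.01, 0], [0.01, 0, 0, 0.01, 0], [0.01, 0, 0, 0.01, 0], [0.01, 0, 0, 0.01, 0], [0.01, 0, 0, 0.005, 0], [0.01, 0, 0, 0, 0], [0.01, 0, 0, 0, 0]]}}

```text
clock: 6.02
position: [0.5173, -0.3097, 0.1516]
ee_rot: [0.707, 0.026, -0.706, 0.026]
ft_force: [0.8, 0.2, -2.1]
grip_width: 0.252
```

```bash
python3 st.py; python3 - <<'E'
from h import *
np.set_printoptions(precision=4,suppress=True)
F=[]
for i in range(8):
    p=camera("scene"); F.append(monitor.get_obs()["ft_force"])
F=np.array(F); print(F[:,2],F.mean(0)); C=cloud(p).reshape(-1,3)
X=C[(C[:,2]>.06)&(C[:,2]<.087)&(abs(C[:,0]-.52)<.04)&(abs(C[:,1]+.309)<.05)]
print(len(X),np.percentile(X[:,2],[50,90]))
E
```

```text
6.0167 [ 0.5173 -0.3097  0.1516] toolx [ 0.0005 -0.0004 -1.    ] jaw deg 94.22513746170118 F [ 0.7547  0.2432 -2.0743] T [ 0.0387  0.0021 -0.0163] w 0.021505674301511627 q [ 0.7003  0.3548 -0.2925  1.612   0.1083  1.1901 -1.1123]
[-2.2722 -2.7135 -2.0399 -1.7283 -2.7344 -1.8882 -2.4179 -1.8612] [-0.2583  0.0965 -2.207 ]
583 [0.0804 0.0833]
```

Request:
{"op": "step_arm", "data": {"increments": [[0.01, 0, 0.006, 0.0087, 0.0028], [0.01, 0, 0.01, 0.0087, 0.0028], [0.01, 0, 0.013, 0.0087, 0.0028], [0.01, -0.0006, 0.014, 0.0087, 0.0028], [0.01, -0.0006, 0.014, 0.0087, 0.0028], [0.01, -0.0006, 0.014, 0.0087, 0.0028], [0.01, -0.0006, 0.014, 0.0087, 0.0028], [0.01, -0.0006, 0.014, 0.0087, 0.0028], [0.01, -0.0006, 0.014, 0.0087, 0.0028], [0.01, -0.0006, 0.014, 0.0087, 0.0028], [0.01, -0.0006, 0.014, 0.0087, 0.0028], [0.01, -0.0006, 0.014, 0.0083, 0.0028]]}}

```text
clock: 7.42
position: [0.5117, -0.1532, 0.2563]
ee_rot: [0.706, 0.038, -0.706, 0.038]
ft_force: [0.3, -0.3, -2.3]
grip_width: 0.248
```

Request:
{"op": "step_arm", "data": {"increments": [[0.01, -0.0004, 0.014, 0, 0.0028], [0.01, 0, 0.014, 0, 0.0028], [0.01, 0, 0.014, 0, 0.0028], [0.01, -0.0006, 0.014, 0, 0.0028], [0.01, 0, 0.014, 0, 0.0028], [0.01, 0, 0.014, 0, 0.0028], [0.01, 0, 0.014, 0, 0.0028], [0.01, 0, 0.014, 0, 0.0028], [0.01, 0, 0.014, 0, 0.0028], [0.01, 0, 0.014, 0, 0.0028], [0.01, 0, 0.012, 0, 0.0028], [0.01, 0, 0.0117, 0, 0.0028]]}}

```text
clock: 8.42
position: [0.5107, 0.0105, 0.2553]
ee_rot: [-0.705, -0.05, 0.705, -0.05]
ft_force: [0.6, 0.1, -2.4]
grip_width: 0.249
```

Request:
{"op": "step_arm", "data": {"increments": [[0.01, 0, 0, 0, 0], [0.01, 0, 0, 0, 0], [0.01, 0, 0, 0, 0], [0.01, 0, 0, 0, 0]]}}

```text
clock: 8.75
position: [0.5108, 0.0081, 0.2553]
ee_rot: [-0.705, -0.049, 0.705, -0.049]
ft_force: [0.6, 0.3, -2.6]
grip_width: 0.25
```

```bash
python3 st.py; python3 - <<'E'
from h import *
p=camera("wrist"); save(p,"w3"); 
q=camera("scene"); save(q,"s3",(190,350,260,460),4)
E
```

```text
8.75 [0.5108 0.0081 0.2553] toolx [-0.0001 -0.0004 -1.    ] jaw deg 97.99395999657834 F [ 0.5592  0.2726 -2.5816] T [-0.0308 -0.0212  0.0003] w 0.021358108958398507 q [ 0.3955  0.1028 -0.5324  1.698   0.0537  1.3553 -1.5774]
```

View pics/w3.png

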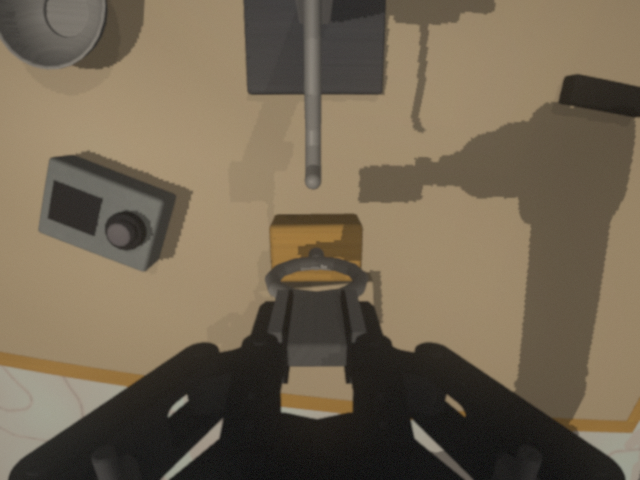

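View pics/s3.png

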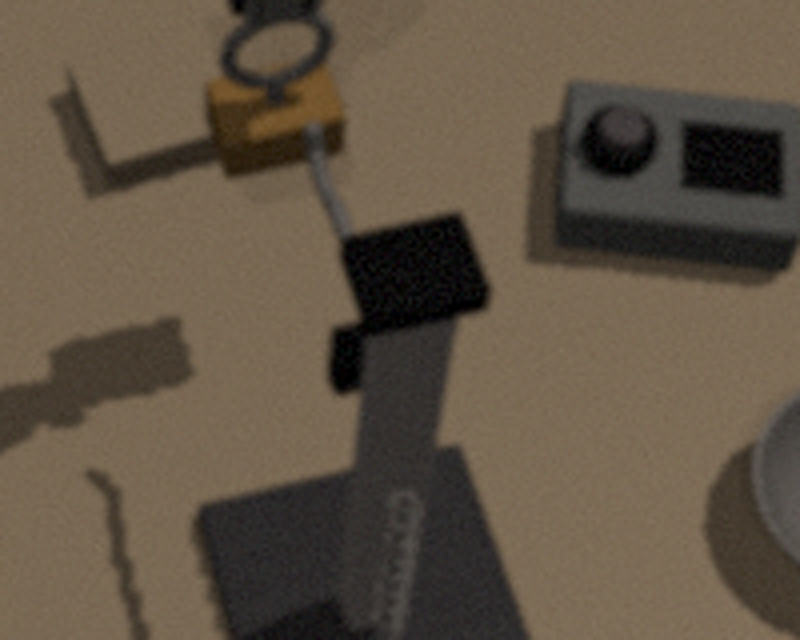

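The wrist view puts the hook tip at (313, 180), in line with the ring centre at about (317, 275). The scene crop agrees. I'll push the eye over the tip.

Request:
{"op": "step_arm", "data": {"increments": [[0.01, 0.004, 0.0007, 0, 0], [0.01, 0.006, 0.0009, 0, 0], [0.01, 0.006, 0.0009, 0, 0], [0.01, 0.006, 0.0009, 0, 0], [0.01, 0.006, 0.0009, 0, 0], [0.01, 0.006, 0.0009, 0, 0], [0.01, 0.006, 0.0009, 0, 0], [0.01, 0.006, 0.0009, 0, 0], [0.01, 0, 0, 0, 0], [0.01, 0, 0, 0, 0]]}}

```text
clock: 9.68
position: [0.5569, 0.0162, 0.2551]
ee_rot: [-0.705, -0.05, 0.706, -0.05]
ft_force: [-0.3, 0.4, -2.3]
grip_width: 0.25
```

Request:
{"op": "step_arm", "data": {"increments": [[0.01, 0.005, 0.0008, 0, 0], [0.01, 0.006, 0.0009, 0, 0], [0.01, 0.006, 0.0009, 0, 0], [0.01, 0.006, 0.0009, 0, 0], [0.01, 0.0053, 0.0008, 0, 0], [0.01, 0, 0, 0, 0], [0.01, 0, 0, 0, 0]]}}

```text
clock: 10.27
position: [0.5853, 0.0206, 0.2551]
ee_rot: [-0.705, -0.05, 0.705, -0.05]
ft_force: [0.2, 0.3, -2.2]
grip_width: 0.248
```

```bash
python3 st.py; python3 - <<'E'
from h import *
p=camera("wrist"); save(p,"w4",(120,420,160,480),2.4)
F=[]
for i in range(10):
    q=camera("scene"); F.append(monitor.get_obs()["ft_force"])
print(np.mean(F,0)); save(q,"s4",(170,290,280,440),5)
E
```

```text
10.2667 [0.5853 0.0206 0.2551] toolx [-0.0004  0.0003 -1.    ] jaw deg 98.09221812579868 F [ 0.2486  0.2629 -2.2287] T [ 0.0558 -0.0043  0.0601] w 0.0212112570567144 q [ 0.3243  0.279  -0.5324  1.5111  0.1422  1.3907 -1.6463]
[-0.03920036 -0.12339698 -2.23065034]
```

View pics/w4.png

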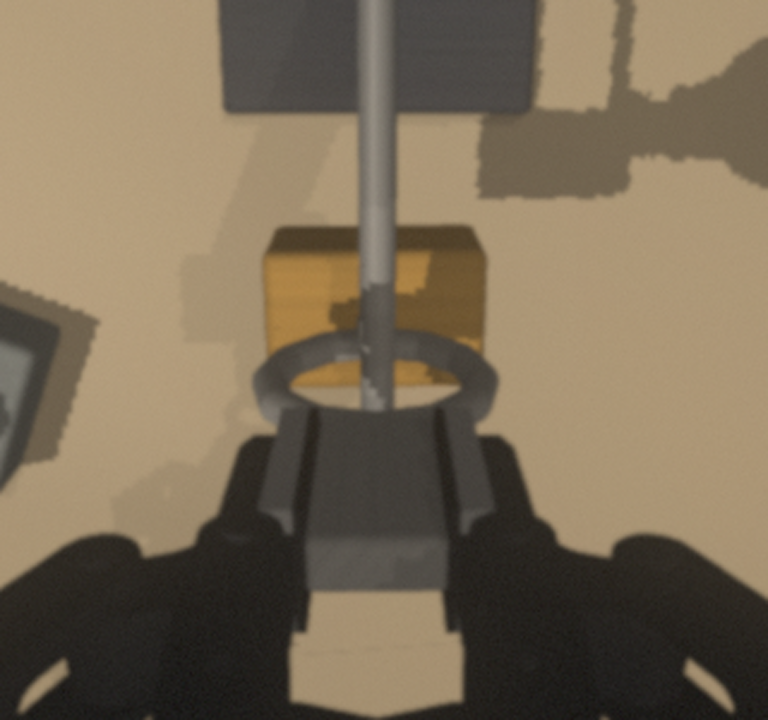

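View pics/s4.png

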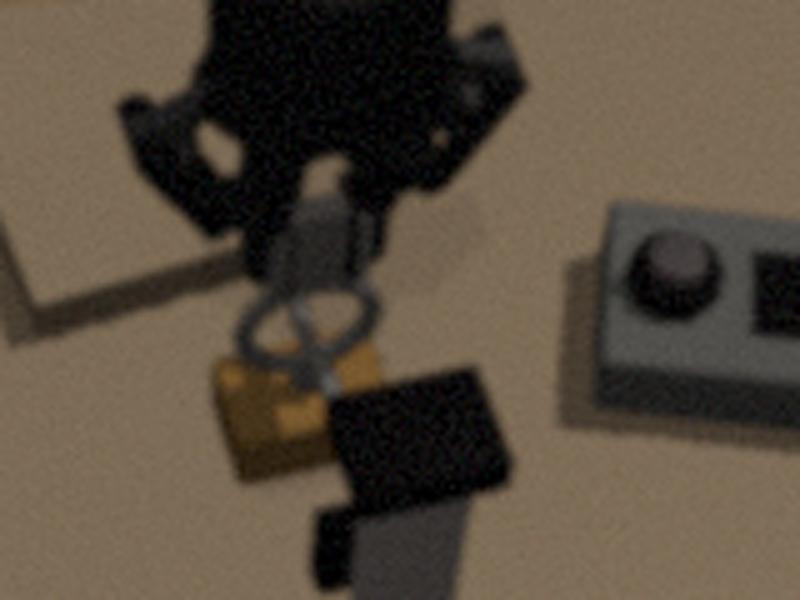

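The hook bar passes through the eye, at crop columns 360–395 with the ring centred at about 375. The block is clear. I'll lower it to near contact.

Request:
{"op": "step_arm", "data": {"increments": [[0.01, 0, 0, -0.004, 0], [0.01, 0, 0, -0.005, 0], [0.01, 0, 0, -0.005, 0], [0.01, 0, 0, -0.004, 0], [0.01, 0, 0, -0.003, 0], [0.01, 0, 0, -0.003, 0], [0.01, 0, 0, -0.003, 0], [0.01, 0, 0, -0.003, 0], [0.01, 0, 0, -0.003, 0], [0.01, 0, 0, -0.002, 0], [0.01, 0, 0, 0, 0], [0.01, 0, 0, 0, 0]]}}

```text
clock: 11.82
position: [0.5851, 0.0204, 0.2204]
ee_rot: [0.705, 0.05, -0.705, 0.05]
ft_force: [-0.8, -0.3, -1.1]
grip_width: 0.249
```

```bash
cat > fz.py <<'E'
from h import *
np.set_printoptions(precision=4,suppress=True)
F=[];Z=[];B=[]
for i in range(10):
    p=camera("scene"); o=monitor.get_obs(); F.append(o["ft_force"]); Z.append(o["position"][2])
    C=cloud(p).reshape(-1,3); u=np.array([.990,.141])
    d=(C[:,:2]-[.5857,.0196]); a=d@u; l=d@np.array([-.141,.990])
    m=(abs(l)<.004)&(a>.028)&(a<.07)&(C[:,2]>.13)&(C[:,2]<.24); B.append(np.median(C[m,2]) if m.sum()>3 else np.nan)
F=np.array(F); print(o["clock"],"z",np.mean(Z),"F",F.mean(0),"se",F[:,2].std()/3,"w",o["grip_width"]*.0854,"shank z",np.array(B),m.sum())
E
python3 fz.py
```

```text
12.3167 z 0.2204717665228116 F [-0.5555 -0.3004 -0.8731] se 0.14693119868866403 w 0.021096893601635962 shank z [0.2137 0.2128 0.2132 0.2146 0.2156 0.2142 0.2147 0.2143 0.2136 0.2145] 9
```

Request:
{"op": "step_arm", "data": {"increments": [[0.01, 0, 0, -0.002, 0], [0.01, 0, 0, -0.002, 0], [0.01, 0, 0, -0.002, 0], [0.01, 0, 0, -0.002, 0], [0.01, 0, 0, 0, 0], [0.01, 0, 0, 0, 0], [0.01, 0, 0, 0, 0]]}}

```text
clock: 12.9
position: [0.5851, 0.0204, 0.2124]
ee_rot: [0.705, 0.05, -0.705, 0.05]
ft_force: [0.4, 0.2, 0.5]
grip_width: 0.249
```

```bash
python3 fz.py; python3 fz.py
```

```text
13.4 z 0.21240950243658263 F [ 0.2387 -0.1604 -0.3486] se 0.1849715213047106 w 0.021398290974995897 shank z [0.2067 0.2065 0.2058 0.2073 0.2065 0.206  0.2065 0.2059 0.2069 0.2063] 26
13.9 z 0.21235102833500114 F [ 0.2075 -0.0594 -0.111 ] se 0.1562042411438051 w 0.02100044889606164 shank z [0.2062 0.2068 0.2067 0.2061 0.2069 0.2061 0.2066 0.2064 0.2064 0.2066] 25
```

Request:
{"op": "step_arm", "data": {"increments": [[0.01, 0, 0, -0.001, 0], [0.01, 0, 0, -0.001, 0], [0.01, 0, 0, 0, 0], [0.01, 0, 0, 0, 0], [0.01, 0, 0, 0, 0], [0.01, 0, 0, 0, 0]], "force": 20}}

```text
clock: 14.4
position: [0.5851, 0.0204, 0.2104]
ee_rot: [0.705, 0.05, -0.705, 0.05]
ft_force: [1.1, 0.8, -0.1]
grip_width: 0.244
```

```bash
python3 fz.py; python3 fz.py
```

```text
14.9 z 0.21035239189015872 F [ 0.7627 -0.278  -0.1126] se 0.10391274391609985 w 0.021253011041864535 shank z [0.2056 0.205  0.2044 0.2047 0.2052 0.2052 0.2052 0.2051 0.2057 0.2048] 29
15.4 z 0.21033794364135275 F [ 0.4252 -0.2081 -0.1023] se 0.13251431400500027 w 0.021356399874345008 shank z [0.2046 0.2051 0.2047 0.205  0.2055 0.204  0.2047 0.2045 0.2053 0.2051] 28
```

Request:
{"op": "step_arm", "data": {"increments": [[0.022, 0, 0, 0, 0], [0.023, 0, 0, 0, 0], [0.025, 0, 0, 0, 0], [0.028, 0, 0, 0, 0], [0.032, 0, 0, 0, 0], [0.036, 0, 0, 0, 0], [0.04, 0, 0, 0, 0], [0.045, 0, 0, 0, 0]]}}

```text
clock: 16.07
position: [0.5851, 0.0204, 0.2103]
ee_rot: [-0.705, -0.05, 0.705, -0.05]
ft_force: [-0.4, 0.7, -0.4]
grip_width: 0.525
```

```bash
python3 fz.py; python3 - <<'E'
from h import *
p=camera("wrist"); save(p,"w5",(120,420,160,480),2.4)
E
```

```text
16.5667 z 0.21034049685678075 F [-0.1011  0.0929 -0.0156] se 0.14849972625526137 w 0.04501715976594921 shank z [0.2054 0.2048 0.2055 0.2053 0.2055 0.2059 0.2049 0.2045 0.2053 0.2046] 25
```

View pics/w5.png

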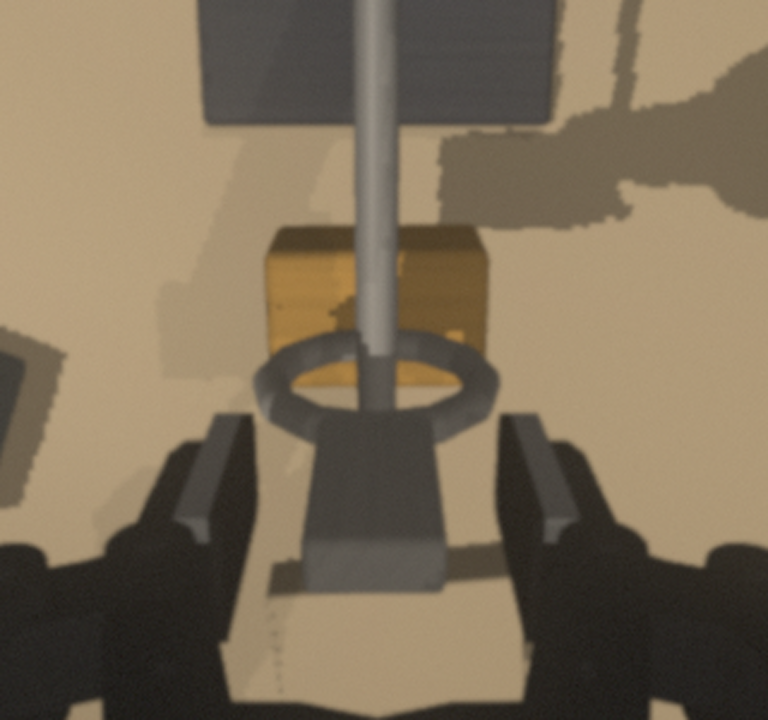

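The ingot hangs free and the hook did not move (shank 0.205 m before and after). The pads are clear of the tab, at crop columns 255 and 500 against 303–445 for the tab. I'll retract up and go to the key.

Request:
{"op": "step_arm", "data": {"increments": [[0.045, 0, 0, 0.003, 0], [0.045, 0, 0, 0.006, 0], [0.045, 0, 0, 0.01, 0], [0.045, 0, 0, 0.015, 0], [0.045, 0, 0, 0.016, 0], [0.045, 0, 0, 0.016, 0], [0.045, 0, 0, 0.016, 0], [0.045, 0, 0, 0.015, 0], [0.045, 0, 0, 0.01, 0], [0.045, -0.005, 0.005, 0.003, 0], [0.045, -0.01, 0.014, 0, 0], [0.045, -0.012, 0.02, 0, 0]]}}

```text
clock: 17.62
position: [0.5573, 0.0592, 0.3195]
ee_rot: [-0.705, -0.049, 0.706, -0.049]
ft_force: [0.0, 0.6, -0.4]
grip_width: 0.525
```

Request:
{"op": "step_arm", "data": {"increments": [[0.0, -0.014, 0.02, 0, 0], [0.0, -0.014, 0.02, 0, 0], [0.0, -0.014, 0.02, 0, 0], [0.0, -0.014, 0.02, -0.01, 0], [0.0, -0.014, 0.02, -0.02, 0], [0.0, -0.014, 0.02, -0.02, 0], [0.0, -0.014, 0.015, -0.02, 0], [0.0, -0.01, 0.01, -0.02, 0], [0.0, -0.01, 0, -0.02, 0], [0.0, 0, 0, -0.02, 0], [0.0, 0, 0, 0, 0], [0.0, 0, 0, 0, 0]]}}

```text
clock: 18.62
position: [0.4386, 0.2045, 0.1896]
ee_rot: [-0.705, -0.05, 0.706, -0.05]
ft_force: [0.2, -0.5, 0.6]
grip_width: -0.001
```

```bash
python3 st.py; python3 fz.py; python3 - <<'E'
from h import *
np.set_printoptions(precision=4,suppress=True)
for n in ["wrist","top","scene"]:
    p=camera(n); C=cloud(p); 
    for r in regions_of(p,"key_top")[:2]: print(n,r["p"],r["centre"],r["region"].sum(),np.nanmedian(C[r["region"]],0))
    X=C.reshape(-1,3); X=X[(abs(X[:,0]-.46)<.03)&(abs(X[:,1]-.206)<.03)&(X[:,2]>.054)&(X[:,2]<.07)]
    if len(X): 
        zt=np.percentile(X[:,2],95); T=X[X[:,2]>zt-.004]; print(n,len(X),zt,cv2.minEnclosingCircle(np.ascontiguousarray(T[:,:2]*1000,dtype=np.float32)),T.mean(0),np.median(T[:,2]))
    if n=="wrist": save(p,"w6")
E
```

```text
18.6167 [0.4386 0.2045 0.1896] toolx [-0.0021 -0.001  -1.    ] jaw deg 98.12598865400851 F [ 0.2239 -0.4815  0.6175] T [-0.0288 -0.0129  0.0002] w -0.00010924293030252602 q [ 0.1386  0.1039 -0.6996  1.8464  0.071   1.2187 -2.012 ]
19.1167 z 0.19104521209011222 F [ 0.0206 -0.1502  0.1783] se 0.18452537910080882 w -1.2415274729287697e-05 shank z [0.2058 0.2051 0.2058 0.2051 0.2059 0.2048 0.2053 0.2052 0.2065 0.2053] 28
wrist 0.71 [206.4, 316.1] 848 [0.4586 0.2055 0.062 ]
wrist 822 0.06326486555855898 ((457.80120849609375, 205.289794921875), 12.707247734069824) [0.4582 0.2053 0.062 ] 0.06206593237380348
top 4 0.056369083655040696 ((477.1242980957031, 203.97628784179688), 3.8999383449554443) [0.4775 0.2035 0.0554] 0.055216006740243184
scene 0.7 [222.8, 414.0] 103 [0.4622 0.2032 0.0611]
scene 125 0.06391526651672749 ((461.43621826171875, 204.81576538085938), 13.469207763671875) [0.4606 0.2043 0.0621] 0.06194076274265592
```

View pics/w6.png

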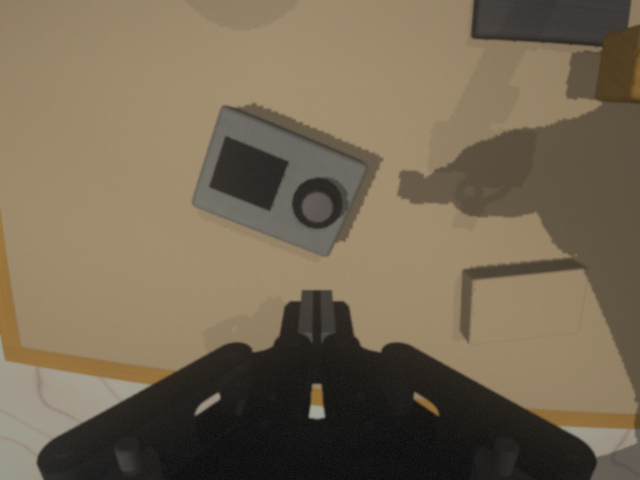

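The wrist view shows the key top at about (317, 206), with the closed fingers at (316, 300) aimed the same way. Before pressing I'll move over the key and check that the ingot hangs still.

Request:
{"op": "step_arm", "data": {"increments": [[0, 0.005, 0.0005, -0.005, 0], [0, 0.008, 0, -0.015, 0], [0, 0.0075, 0, -0.02, 0], [0, 0, 0, -0.02, 0], [0, 0, 0, -0.02, 0], [0, 0, 0, -0.015, 0], [0, 0, 0, -0.01, 0], [0, 0, 0, -0.01, 0], [0, 0, 0, -0.004, 0], [0, 0, 0, 0, 0], [0, 0, 0, 0, 0], [0, 0, 0, 0, 0]]}}

```text
clock: 20.42
position: [0.4611, 0.2051, 0.0721]
ee_rot: [0.706, 0.05, -0.705, 0.05]
ft_force: [-0.2, 0.1, 0.9]
grip_width: 0.0
```

```bash
cat > still.py <<'E'
from h import *
np.set_printoptions(precision=1,suppress=True)
L=[];G=[]
for i in range(24):
    p=camera("scene"); C=cloud(p).reshape(-1,3)
    m=(abs(C[:,0]-.585)<.05)&(abs(C[:,1]-.02)<.05)&(C[:,2]>.125)&(C[:,2]<.155); L.append(C[m].mean(0))
    G.append(p["color"].astype(float)[200:300,290:380])
print("block top mean mm",np.mean(L,0)*1000,"std",np.std(L,0)*1000,m.sum())
print("1st8/last8",np.mean(L[:8],0)*1000,np.mean(L[-8:],0)*1000,"img diff",abs(np.mean(G[:8],0)-np.mean(G[-8:],0)).max())
E
python3 still.py; python3 st.py
```

```text
block top mean mm [595.   10.  139.1] std [0.1 0.1 0.1] 430
1st8/last8 [595.   10.  139.2] [595.   10.1 139.1] img diff 10.125
21.6167 [0.4606 0.2049 0.0713] toolx [ 0.     -0.0001 -1.    ] jaw deg 98.07766627022308 F [ 0.2031 -0.6749  0.0792] T [-0.0203  0.0567  0.0115] w 0.00024008235706253703 q [ 0.0862  0.2978 -0.6669  1.9247  0.2188  0.9914 -2.1099]
```

Request:
{"op": "step_arm", "data": {"increments": [[0, 0, 0, -0.004, 0], [0, 0, 0, -0.004, 0], [0, 0, 0, -0.002, 0], [0, 0, 0, -0.002, 0], [0, 0, 0, -0.002, 0], [0, 0, 0, -0.001, 0], [0, 0, 0, 0, 0], [0, 0, 0, 0, 0], [0, 0, 0, 0, 0]]}}

```text
clock: 22.37
position: [0.4605, 0.2048, 0.0564]
ee_rot: [-0.705, -0.05, 0.705, -0.05]
ft_force: [-1.8, -1.8, 4.4]
grip_width: 0.001
```

Request:
{"op": "step_arm", "data": {"increments": [[0, 0, 0, -0.001, 0], [0, 0, 0, -0.001, 0], [0, 0, 0, 0, 0], [0, 0, 0, 0, 0], [0, 0, 0, 0, 0], [0, 0, 0, 0, 0]]}}

```text
clock: 22.87
position: [0.4607, 0.2049, 0.0557]
ee_rot: [0.705, 0.049, -0.705, 0.05]
ft_force: [-8.2, -5.0, 23.4]
grip_width: -0.003
```

Request:
{"op": "step_arm", "data": {"increments": [[0, 0, 0, 0.002, 0], [0, 0, 0, 0.004, 0], [0, 0, 0, 0.008, 0], [0, 0, 0, 0.012, 0], [0, 0, 0, 0.015, 0], [0, 0, 0, 0.02, 0], [0, 0, 0, 0.02, 0], [0, 0, 0, 0.015, 0], [0, 0, 0, 0.01, 0], [0, 0, 0, 0, 0], [0, 0, 0, 0, 0], [0, 0, 0, 0, 0]]}}

```text
clock: 23.87
position: [0.4602, 0.2046, 0.1595]
ee_rot: [-0.705, -0.05, 0.706, -0.05]
ft_force: [-0.1, 0.2, -1.0]
grip_width: -0.001
```

```bash
python3 st.py; python3 still.py; python3 fz.py; python3 fit.py | grep -E "box|foot|key|scene|top"; python3 - <<'E'
from h import *
p=camera("wrist");C=cloud(p)
for r in regions_of(p,"key_top")[:1]: print(r["p"],np.nanmedian(C[r["region"]],0))
q=camera("scene"); save(q,"s7"); C=cloud(q)
for n in ["bowl","brick","bar"]:
    for r in regions_of(q,n)[:1]: print(n,r["p"],np.nanmedian(C[r["region"]],0))
E
```

```text
23.8667 [0.4602 0.2046 0.1595] toolx [-0.0011 -0.0005 -1.    ] jaw deg 98.07385803791819 F [-0.0979  0.2338 -1.0266] T [-0.0268  0.0044  0.0351] w -6.793318374536802e-05 q [ 0.1266  0.1835 -0.6917  1.8386  0.1268  1.1652 -2.0371]
block top mean mm [595.   10.1 139.1] std [0.1 0.1 0.1] 425
1st8/last8 [595.   10.  139.1] [595.   10.1 139.1] img diff 15.75
25.5667 z 0.16033505945179516 F [ 0.1775  0.0946 -0.2575] se 0.12706873004009914 w -0.00010539436268100749 shank z [0.205  0.2052 0.2052 0.2058 0.2053 0.2053 0.2055 0.2054 0.2044 0.2055] 26
scene
tabtop 0 []
coltop 821 c [694.4868  36.2391] size [42.9214 50.5574] ang 8.2 med [0.6977 0.0353 0.3195]
foot 3907 c [692.3605  35.0938] size [141.7842 138.9112] ang 8.3 med [0.7079 0.023  0.0138]
box 1844 c [468.8487 240.1681] size [131.1963  95.0677] ang 75.3 med [0.4781 0.2463 0.0398]
key 2575 c [460.0119 205.0058] size [59.9403 59.9673] ang 0.0 med [0.4703 0.2031 0.5351]
top
tabtop 0 []
coltop 492 c [694.5446  35.2483] size [42.4569 50.0598] ang 7.6 med [0.6928 0.0351 0.3203]
foot 2180 c [693.426   33.0897] size [193.7162 216.7457] ang 1.5 med [0.6826 0.0256 0.0146]
box 83 c [477.6033 182.0421] size [79.5909 37.1807] ang 22.5 med [0.4657 0.1826 0.0388]
key 1292 c [460.0172 204.9612] size [59.9313 59.9423] ang 0.1 med [0.4597 0.2047 0.5495]
0.69 [0.45962848 0.20535183 0.06192472]
bowl 0.83 [0.66478511 0.29957622 0.01813198]
brick 0.84 [ 0.39100999 -0.01976008  0.02724532]
```

View pics/s7.png

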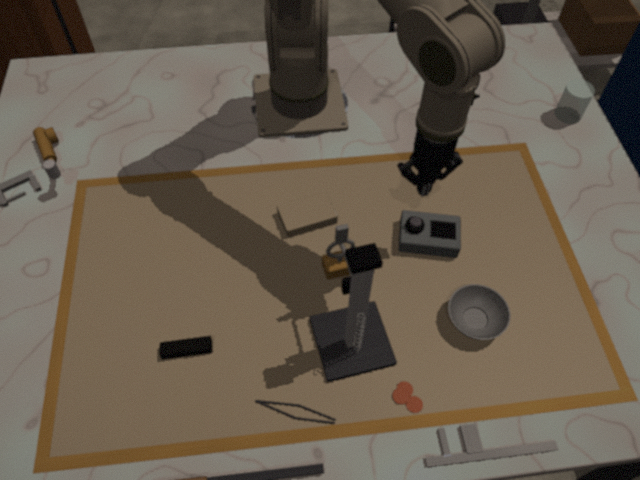

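The scene shows the ingot hanging from the hook at (340, 255). The key is back up, the other things are where they were, and the arm is clear at (430, 180). I'm handing in.

```bash
python3 -c "
from workcell import ticket; print(ticket.hand_in())"
```

```text
the job is handed in; nothing more can be done
None
```

The brass ingot hangs by its eye in the hook's bend. I pressed the hold key fully down once and released it, then handed the job in at about 26 s of the 72 s allowed.

- **Hanging:** I lowered the ingot until the wrist force was about -0.1 N, with the hook sunk about 23 mm. Then I opened the fingers slowly. The hook did not move measurably on release: its bar read 0.205 m before and after.
- **Stillness before the press:** over 1.2 s, the ingot's position varied by only about 0.1 mm.
- **Key:** it bottomed at about 23 N measured wrist force, well over the 4 N it needs. It came back up to 0.062 m, the same height as before.
- **Last checks:** the ingot was still hanging and still. The bowl and brick measured where they started, and the arm touched nothing. The detector missed the dark bar in the last picture, but by eye the bar is where it was.
- **Uncertain:** the force readings are noisy (about 0.4 N), so the ingot's mass is only rough, at about 0.23 kg.

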